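Pull the spent battery pack out of a mini thermal cycler

ROBOT

A 7-joint arm with a two-finger parallel gripper is mounted at the origin on the work surface. World frame = base frame: x ahead of the robot, y to its left, z up, the work surface at z = 0. Lengths are in m, angles in rad, forces in N, time in s.
With the tool pointing down it reaches from about 0.4 to 0.85 m from the base axis. Payload 4.5 kg.
Tool frame: the origin (TCP) lies at the very end of the fingers, on their centre line; the grasp point (between the pads) lies 19 mm behind it; z points along the fingers, y is the line along which they close (so a half turn about z gives the same grasp; the last joint's range is limited). The gripper opens to 88 mm and grips with 3 to 60 N. Pads are 18 mm wide; open, the fingers measure 123 mm over their backs; the gripper's body (75 mm by 187 mm) begins 45 mm behind the grasp point.
Start: joints at [1.185, 0.689, -0.195, 1.565, 0.157, 0.902, -0.215], TCP at [0.255, -0.571, 0.239] pointing down, gripper open.
Joint ranges: [-3.01, 3.01], [-0.46, 2.08], [-1.47, 1.51], [0.13, 2.56], [-1, 4.14], [0.04, 2.09], [-2.66, 2.66]. Speed limits (rad/s): [2.57, 2.57, 3.14, 3.14, 3.14, 3.14, 3.14].

INTERFACE

Orientations are given as a unit quaternion [x, y, z, w].
In Python, from plant import r gives the robot as it stands. The module is installed in compiled form; this text tells all that it offers.
- The arm moves only by the tool step_arm, never from a script. Its argument "increments" is a list of rows, each a list of 2 entries, a list of its own where there are three numbers: the shift along the world's x, y, z in cm, then the turn, a rotation vector about the world's x, y, z in degrees. A call has exactly 10 rows; each row shifts and turns the commanded pose from where the row before left it; what a row does not reach is not made up. A row lasts 1/10 s, in which the tool goes at most 50 mm and 8.59 degrees, less where a joint would pass 70% of its speed; a pose out of reach is approached as far as the arm can. A call is refused whole if a number of a shift passes 5 or a number of a turn 8.59, either way. A call with a gripper value outside its range is refused whole. "fingers" is the opening, from 0 (shut) to 1 (fully open), set as the call begins (left out, the last holds). The fingers move at their own pace and stop on an object; "grip_force" is the grip in N (left out, the last holds). Time passes only in rows, so rows that do not move let the fingers close, or fill a call up. It gives the time, the measured TCP pose, the force, the opening and the grip force at its end, in the units of the state.
- r.get_state(): the state, without advancing time (a new reading comes with each control period).
- r.snapshot(name): name is "scene" or "top" or "wrist"; returns (picture, depth): 384x512x3 uint8, red, green, blue; 384x512 float32, m along the optical axis (not along the pixel's ray), 0 where there is no reading.
- r.calibration(name): a dict with "fov_y" (degrees; the focal length in pixels is half the picture's height over the tangent of half this angle, whatever the lens; pixels are square), "cx", "cy" (the principal point, pixels), "R" (3x3) and "t" (3): a world point X has camera coordinates R X + t. Camera axes: x right, y down, z forward; pixel columns grow to the right and rows downward; lengths in m; the calibration is good to about 2 mm. A picture is of the moment at which its call begins: read the wrist's pose just before it. calibration takes no time and is no camera call; for the wrist camera it gives the pose at the moment of the call.
- r.finish_job(): hands the job in; it is judged then, once.
The state is a dict: "clock": time; "q": joint angles; "qd": joint speeds; "joint_torque": joint torques, N m; "tool_pos": TCP position; "eef_rot": TCP orientation; "contact_force": force on the tool from outside, world axes, zero at the start; "moment": the same for the moment, N m; "opening": opening from 0.0 (shut) to 1.0 (fully open); "finger_force": force on a finger pad.
Only numpy, scipy, OpenCV 4.12 (cv2) and the standard library are available. Lean on these libraries where they do the work, as an engineer would, in place of code of your own. Each camera call takes 0.05 s, during which the arm holds its last target. There are 200 camera calls.

TASK

The pack with the red handle in the small thermal cycler is spent: pull it straight out through the front opening of its bay by its handle and lay it flat, right side up and wholly inside the yellow tray, without dropping it. Leave the pack with the green handle where it is in its bay.

Things in the scene. Friction and masses are not known exactly. Their poses are not given: they have to be found in the camera images.
- spent_pack: Spent battery pack, RED handle, about 150 g, loose in either bay. Grey block 70 (x) x 46 x 28 mm high; origin: centre of its underside; z up, comes out along -x. Handle on its -x end: upright fin 14 mm thick (y), x -82 to -52, z 6 to 46 mm, all outside the bay, on a 14 mm wide neck (z 6 to 22). Pinch the fin along y, best at x -67, z 36 mm.
- good_pack: Good battery pack: the same, with a GREEN handle, in the other bay; same frame and sizes. It stays where it is.
- cycler: Small beige thermal cycler, fixed, 160 (x) x 190 mm. Origin: centre of underside; front at x -80 mm. Two bays centred at y +52 and -52 mm open only at the front: 54 wide, 34 high, 75 deep, floor at z 8 mm, under a solid roof (top z 58); behind x -5 mm it is 110 mm tall. Seated, a pack has its origin at about x -42, z 8 mm, axes as the cycler's; it is clear after 75 mm along the cycler's -x.
- tray: Yellow open tray, fixed to the bench, 140 (x) x 200 (y, long side) x 25 (z) mm, walls and floor 5 mm thick. Origin: centre of its underside; its inner floor is 5 mm above the bench.
Mind the look-alikes: they are no part of the job. What is shaped like the spent_pack but pink is not meant.

How it is judged:
By the outcome, as a careful person would: the job done as asked, in the order asked, and still so for the second after the job is handed in, with the robot touching nothing.
It also fails if it takes over 45 s, if anything falls off the work surface, if the arm or the gripper's body presses on something with over 40 N, if the wrist force passes 120 N, or if a joint passes its speed limit or range.

## Working session

There is one attempt and no reset: what is moved stays moved. The work goes in short steps, Python scripts to look and compute and a tool call to move; the robot and the scene stay as the last step left them, time stands still between calls to the robot, and variables do not carry over. Pictures are saved under pics/ and viewed, at most 10 in all, crops included, and the job is handed in when it is done.

Besides the shell and the picture viewer there is one more tool, called after ">>>" as a command line: name --argument value ..., lists and objects as JSON in quotes. step_arm: Moves the arm, as the interface text tells. Its arguments: {"type":"object","properties":{"increments":{"type":"array","items":{"type":"array"}},"fingers":{"type":"number"},"grip_force":{"type":"number"}},"required":["increments"]}

```bash
mkdir -p pics
cat > h.py <<'E'
import numpy as np, cv2
from plant import r
def snap(n,f):
    c=r.calibration(n); p,d=r.snapshot(n)
    cv2.imwrite(f'pics/{f}.png',p[:,:,::-1]); np.savez(f'pics/{f}.npz',p=p,d=d,R=c['R'],t=c['t'],k=[c['fov_y'],c['cx'],c['cy']])
def cloud(f):
    z=np.load(f'pics/{f}.npz'); d=z['d']; fv,cx,cy=z['k']; h,w=d.shape
    fl=h/2/np.tan(np.radians(fv)/2); v,u=np.mgrid[:h,:w]
    C=np.stack([(u-cx)/fl*d,(v-cy)/fl*d,d],-1)
    W=(C-z['t'])@z['R']; W[d==0]=np.nan
    return W,z['p']
E
python3 - <<'E'
from h import *
snap('top','top');snap('scene','scene')
a=cv2.imread('pics/top.png');b=cv2.imread('pics/scene.png')
cv2.imwrite('pics/ts.png',cv2.resize(np.vstack([a,b]),(800,1200))[:600*2]) 
cv2.imwrite('pics/t2.png',cv2.resize(a,(800,600)));cv2.imwrite('pics/s2.png',cv2.resize(b,(800,600)))
print(r.get_state())
E
```

```text
{'clock': 0.1, 'q': array([ 1.18480064,  0.68988298, -0.19451536,  1.56620289,  0.15731334,
        0.90248233, -0.21511266]), 'qd': array([ 0.00097699, -0.00095035,  0.00029607, -0.00138517,  0.00213688,
        0.00192897,  0.00010366]), 'joint_torque': array([-2.99772852e-03, -5.28492701e+01, -1.27174672e+00, -1.53835416e+01,
       -5.26978460e-02,  1.98049813e-03,  2.69883947e-05]), 'tool_pos': array([ 0.25446951, -0.57025746,  0.2380107 ]), 'eef_rot': array([ 9.78045260e-01,  2.08391078e-01, -2.26553385e-04, -7.59011399e-04]), 'contact_force': array([-0.43232895, -0.40617958, -0.80951886]), 'moment': array([-0.02750729,  0.03274475,  0.02500431]), 'finger_force': 0.0, 'opening': 1.00341955355476}
```

View pics/t2.png

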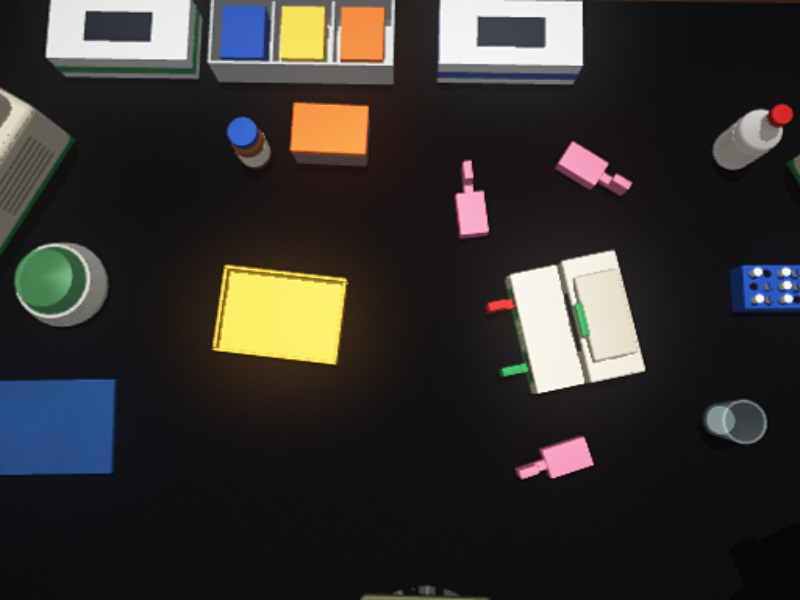

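View pics/s2.png

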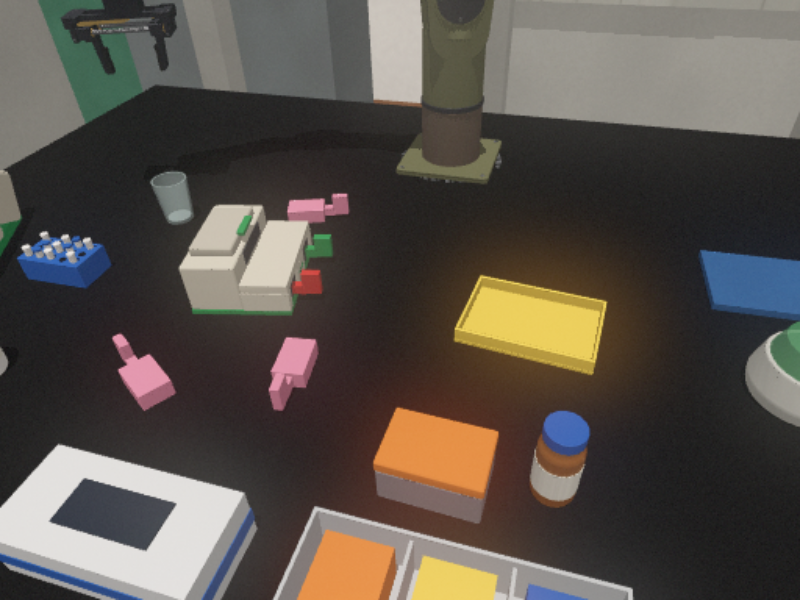

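Top view (800 px scale): the red handle is at (500,306) in the far bay of the cycler, the green handle at (514,370), and the tray at (280,315). The three pink look-alikes at (472,200), (595,168) and (557,458) are loose on the bench and not meant. The green bit at (582,320) is a cycler detail. Next I measure and take a crop to confirm.

Run:
```python
from h import *
for f in('top','scene'):
    W,p=cloud(f); hsv=cv2.cvtColor(p,cv2.COLOR_RGB2HSV).astype(int); H,S,V=hsv[...,0],hsv[...,1],hsv[...,2]
    print(f)
    k=1.6 if 0 else 512/800
    def box(m,x0,y0,x1,y1):
        q=np.zeros_like(m); q[int(y0*k):int(y1*k),int(x0*k):int(x1*k)]=1
        return m&q&np.isfinite(W[...,2])
    B=dict(red=(470,285,520,325),green=(490,355,535,385),tray=(190,245,365,380),roof=(500,245,600,400)) if f=='top' else dict(red=(285,260,335,300),green=(300,228,340,265),tray=(440,265,620,380),roof=(180,200,320,320))
    M=dict(red=((H<8)|(H>172))&(S>150)&(V>60),green=(H>45)&(H<85)&(S>120)&(V>50),tray=(H>20)&(H<35)&(S>120)&(V>80),roof=(S<60)&(V>120))
    for n in B:
        P=W[box(M[n],*B[n])]
        if n=='roof':
            P=P[(P[:,2]>.05)&(P[:,2]<.066)]
        elif n=='tray': P=P[(P[:,2]>.018)&(P[:,2]<.032)]
        else: P=P[P[:,2]>.040]   # fin tops
        if len(P)<5: print(n,len(P));continue
        rc=cv2.minAreaRect((P[:,:2]*1000).astype(np.float32))
        print(n,len(P),'z',np.percentile(P[:,2],[5,50,95]).round(4),'rect',np.round(rc[0],1),np.round(rc[1],1),round(rc[2],1),np.round(P.mean(0),4))
        print(np.round(cv2.boxPoints(rc),0).tolist())
a=cv2.imread('pics/top.png')[170:260,295:425];b=cv2.imread('pics/scene.png')[120:210,100:230]
cv2.imwrite('pics/c1.png',cv2.resize(np.hstack([a,b]),(800,277),interpolation=cv2.INTER_CUBIC))
```

```text
top
red 77 z [0.0479 0.0526 0.0575] rect [ 555.  -101.5] [14.3 31. ] 13.2 [ 0.5544 -0.1003  0.0527]
[[544.0, -88.0], [552.0, -118.0], [565.0, -115.0], [558.0, -85.0]]
green 72 z [0.0501 0.0532 0.0567] rect [ 453.5 -123.3] [13.2 30. ] 12.5 [ 0.4535 -0.1225  0.0532]
[[444.0, -110.0], [450.0, -139.0], [463.0, -136.0], [457.0, -107.0]]
tray 527 z [0.0211 0.0247 0.0282] rect [536.7 245.6] [200.5 140.1] 84.9 [0.5377 0.2467 0.0246]
[[458.0, 152.0], [598.0, 139.0], [615.0, 339.0], [476.0, 352.0]]
roof 2398 z [0.0537 0.0575 0.0608] rect [ 519.8 -177.1] [189.1  76.2] 13.0 [ 0.5185 -0.1762  0.0574]
[[419.0, -161.0], [436.0, -235.0], [620.0, -193.0], [603.0, -119.0]]
scene
red 84 z [0.0415 0.0502 0.0537] rect [ 558.6 -101.3] [12.8 29.2] 11.2 [ 0.5608 -0.1005  0.0486]
[[550.0, -88.0], [555.0, -117.0], [568.0, -114.0], [562.0, -86.0]]
green 32 z [0.0505 0.0527 0.0539] rect [ 456.9 -123.1] [12.1 27.2] 12.7 [ 0.4571 -0.1232  0.0523]
[[448.0, -111.0], [454.0, -138.0], [466.0, -135.0], [460.0, -109.0]]
tray 703 z [0.0186 0.0227 0.025 ] rect [539.  244.4] [200.4 143.8] 84.9 [0.5473 0.2468 0.0223]
[[458.0, 151.0], [602.0, 138.0], [619.0, 338.0], [476.0, 351.0]]
roof 1549 z [0.0529 0.0566 0.061 ] rect [ 530.8 -219. ] [195.6 159.7] 13.3 [ 0.5442 -0.1825  0.0567]
[[417.0, -164.0], [454.0, -319.0], [644.0, -274.0], [608.0, -119.0]]
```

View pics/c1.png

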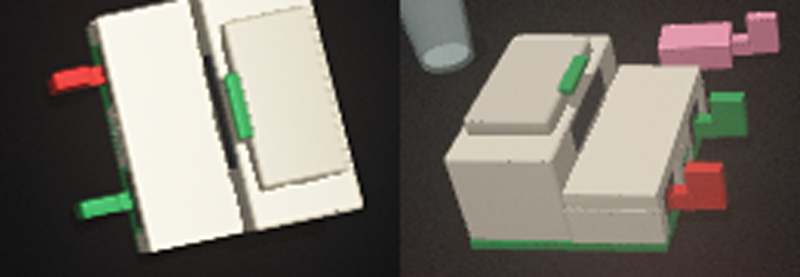

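The crop confirms it: the red-handled pack sits in the cycler's +y bay, and only it is saturated red. Fin centre is about (0.556,-0.101), the pull direction is (-0.225,0.974), and the fingers must close along (0.974,0.225), so +79° of yaw from here.

>>> step_arm --increments '[[[1.5,2.3,0],[0,0,4]],[[1.5,2.3,0],[0,0,4]],[[1.5,2.3,0],[0,0,4]],[[1.5,2.3,0],[0,0,4]],[[1.5,2.3,0],[0,0,4]],[[1.5,2.3,0],[0,0,4]],[[1.5,2.3,0],[0,0,4]],[[1.5,2.3,0],[0,0,4]],[[1.5,2.3,0],[0,0,4]],[[1.5,2.3,0],[0,0,4]]]' --fingers 1

```text
clock: 1.1
tool_pos: [0.405, -0.3397, 0.2385]
eef_rot: [0.847, 0.532, -0.0, -0.0]
contact_force: [0.8, 0.9, 0.0]
opening: 0.999
finger_force: 0.0
```

>>> step_arm --increments '[[[1.5,2.4,0],[0,0,4]],[[1.5,2.4,0],[0,0,4]],[[1.5,2.4,0],[0,0,4]],[[1.5,2.4,0],[0,0,4]],[[1.5,2.4,0],[0,0,4]],[[1.5,2.4,0],[0,0,4]],[[1.5,2.4,0],[0,0,4]],[[1.5,2.4,0],[0,0,4]],[[1.5,2.4,0],[0,0,4]],[[1.6,2.4,0],[0,0,3]]]'

```text
clock: 2.1
tool_pos: [0.5558, -0.0999, 0.2383]
eef_rot: [0.621, 0.784, -0.0, -0.0]
contact_force: [0.8, 0.3, 0.4]
opening: 0.998
finger_force: 0.0
```

>>> step_arm --increments '[[[0,0,-1],[0,0,0]],[[0,0,-1],[0,0,0]],[[0,0,-1],[0,0,0]],[[0,0,-1],[0,0,0]],[[0,0,-1],[0,0,0]],[[0,0,-1],[0,0,0]],[[0,0,-1],[0,0,0]],[[0,0,0],[0,0,0]],[[0,0,0],[0,0,0]],[[0,0,0],[0,0,0]]]'

```text
clock: 3.1
tool_pos: [0.5561, -0.1006, 0.1691]
eef_rot: [0.622, 0.783, 0.0, 0.0]
contact_force: [-0.9, 0.9, 1.2]
opening: 1.001
finger_force: 0.0
```

Run:
```python
from h import *
from scipy.spatial.transform import Rotation as T
s=r.get_state(); print(s['clock'],s['tool_pos'].round(4),s['q'].round(2)); print(T.from_quat(s['eef_rot']).as_matrix().round(3))
snap('wrist','w1')
W,p=cloud('w1'); hsv=cv2.cvtColor(p,cv2.COLOR_RGB2HSV).astype(int)
m=((hsv[...,0]<8)|(hsv[...,0]>172))&(hsv[...,1]>150)&(hsv[...,2]>60)
P=W[m]; P=P[P[:,2]>.045]
if len(P)>5:
    rc=cv2.minAreaRect((P[:,:2]*1000).astype(np.float32)); print(len(P),rc,np.percentile(P[:,2],[5,50,95]))
cv2.imwrite('pics/w1b.png',cv2.resize(p[:,:,::-1],(800,600)))
```

```text
3.1 [ 0.5561 -0.1006  0.1691] [ 0.38  0.74 -0.49  1.81  0.5   0.72 -0.15]
[[-0.226  0.974  0.001]
 [ 0.974  0.226  0.   ]
 [-0.     0.001 -1.   ]]
411 ((557.5828247070312, -100.33039855957031), (13.199475288391113, 29.0124454498291), 12.89990234375) [0.05076009 0.05273283 0.05389408]
```

View pics/w1b.png

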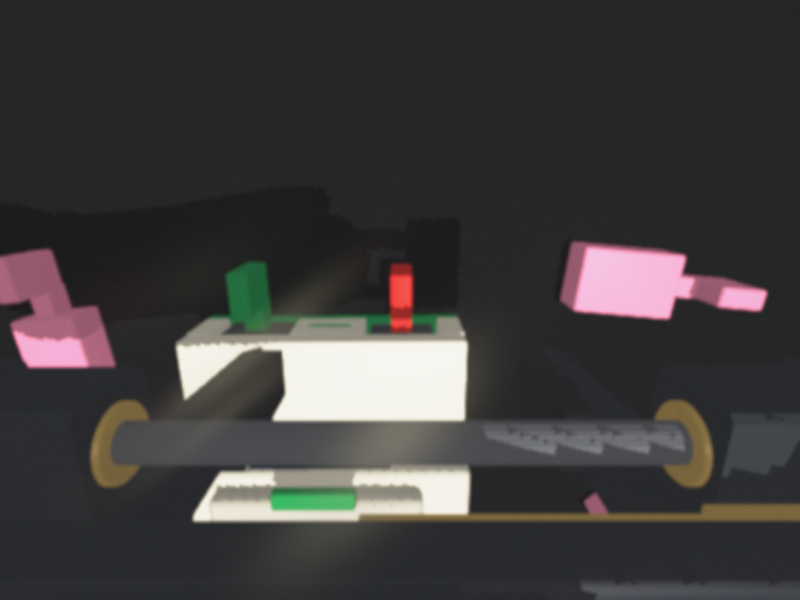

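The wrist view shows the red fin at (401,296), aligned with the fingers and 1 mm off. The nearest pink piece at (630,280) is lower than the gripper body. Descending and gripping.

>>> step_arm --increments '[[[0.1,0,-1.6],[0,0,0]],[[0,0,-1.8],[0,0,0]],[[0,0,-1.8],[0,0,0]],[[0,0,-1.8],[0,0,0]],[[0,0,-1.8],[0,0,0]],[[0,0,-1.8],[0,0,0]],[[0,0,-1.5],[0,0,0]],[[0,0,-1.3],[0,0,0]],[[0,0,-1.0],[0,0,0]],[[0,0,0],[0,0,0]]]' --fingers 0.6

```text
clock: 4.15
tool_pos: [0.5563, -0.1007, 0.0238]
eef_rot: [0.622, 0.783, -0.0, -0.001]
contact_force: [0.1, 0.1, -0.7]
opening: 0.6
finger_force: 0.0
```

>>> step_arm --increments '[[[0,0,0],[0,0,0]],[[0,0,0],[0,0,0]],[[0,0,0],[0,0,0]],[[0,0,0],[0,0,0]],[[0,0,0],[0,0,0]],[[0,0,0],[0,0,0]],[[0,0,0],[0,0,0]],[[0,0,0],[0,0,0]],[[0,0,0],[0,0,0]],[[0,0,0],[0,0,0]]]' --fingers 0 --grip_force 40

```text
clock: 5.15
tool_pos: [0.5568, -0.1008, 0.0249]
eef_rot: [0.622, 0.783, 0.0, 0.0]
contact_force: [-0.9, -0.1, 4.0]
opening: 0.159
finger_force: 40.0
```

>>> step_arm --increments '[[[-0.1,0.43,0],[0,0,0]],[[-0.1,0.43,0],[0,0,0]],[[-0.1,0.43,0],[0,0,0]],[[-0.1,0.43,0],[0,0,0]],[[-0.1,0.43,0],[0,0,0]],[[-0.1,0.43,0],[0,0,0]],[[-0.1,0.43,0],[0,0,0]],[[-0.1,0.43,0],[0,0,0]],[[-0.1,0.43,0],[0,0,0]],[[-0.1,0.43,0],[0,0,0]]]'

```text
clock: 6.15
tool_pos: [0.5466, -0.0572, 0.0247]
eef_rot: [0.622, 0.783, 0.0, -0.0]
contact_force: [1.1, -1.3, 1.1]
opening: 0.159
finger_force: 40.0
```

>>> step_arm --increments '[[[-0.13,0.56,0],[0,0,0]],[[-0.13,0.56,0],[0,0,0]],[[-0.13,0.56,0],[0,0,0]],[[-0.13,0.56,0],[0,0,0]],[[-0.13,0.56,0],[0,0,0]],[[-0.13,0.56,0],[0,0,0]],[[-0.13,0.56,0],[0,0,0]],[[-0.13,0.56,0],[0,0,0]],[[-0.13,0.56,0],[0,0,0]],[[0,0,0],[0,0,0]]]'

```text
clock: 7.15
tool_pos: [0.5349, -0.0058, 0.0247]
eef_rot: [0.621, 0.783, 0.0, -0.0]
contact_force: [0.3, -0.3, -2.5]
opening: 0.156
finger_force: 40.0
```

Run:
```python
from h import *
snap('scene','s3');snap('top','t3')
a=cv2.imread('pics/s3.png')[100:260,100:340];b=cv2.imread('pics/t3.png')[140:300,230:470]
cv2.imwrite('pics/c3.png',cv2.resize(np.hstack([a,b]),(800,267),interpolation=cv2.INTER_CUBIC))
```

```text
(no output)
```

View pics/c3.png

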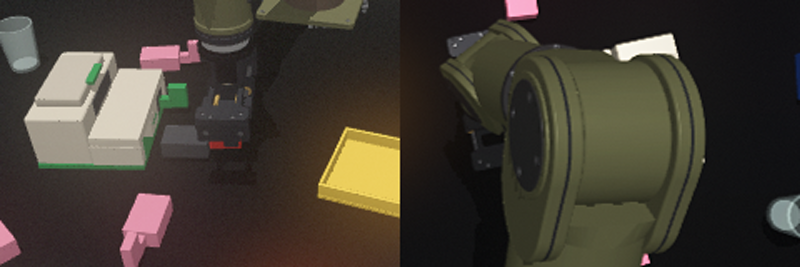

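The left crop shows the pack (185,142) fully out of the bay, level in the fingers. The green pack is still seated at (173,96). Lifting and carrying to the tray.

>>> step_arm --increments '[[[0,0,0.4],[0,0,0]],[[0,0,0.8],[0,0,0]],[[0,0,0.8],[0,0,0]],[[0,0,0.8],[0,0,0]],[[0,0,0.8],[0,0,0]],[[0,0,0.8],[0,0,0]],[[0,0,0.8],[0,0,0]],[[0,0,0.8],[0,0,0]],[[0,0,0.6],[0,0,0]],[[0,0,0.4],[0,0,0]]]'

```text
clock: 8.25
tool_pos: [0.5352, -0.0074, 0.0954]
eef_rot: [0.622, 0.783, 0.0, 0.0]
contact_force: [-0.7, 0.3, -1.9]
opening: 0.155
finger_force: 40.0
```

>>> step_arm --increments '[[[0,0.6,0],[0,0,0]],[[0,1.2,0],[0,0,-1]],[[0,1.6,0],[0,0,-1]],[[0,1.6,0],[0,0,-1]],[[0.1,1.6,0],[0,0,-1]],[[0.1,1.6,0],[0,0,-1]],[[0.1,1.6,0],[0,0,-1]],[[0,1.6,0],[0,0,-1]],[[0,1.6,0],[0,0,-1]],[[0,1.6,0],[0,0,-1]]]'

```text
clock: 9.25
tool_pos: [0.5376, 0.14, 0.0943]
eef_rot: [0.682, 0.732, -0.0, -0.0]
contact_force: [0.0, 0.5, -0.7]
opening: 0.156
finger_force: 40.0
```

>>> step_arm --increments '[[[0,1.6,0],[0,0,-1]],[[0,1.6,0],[0,0,-1]],[[0,1.6,0],[0,0,-1]],[[0,1.6,0],[0,0,-1]],[[0.1,1.6,0],[0,0,-1]],[[0.1,1.6,0],[0,0,-1]],[[0.1,1.6,0],[0,0,-1]],[[0,1.6,0],[0,0,-1]],[[0,1.2,0],[0,0,-1]],[[0,0.7,0],[0,0,0]]]'

```text
clock: 10.25
tool_pos: [0.5408, 0.2875, 0.0948]
eef_rot: [0.737, 0.676, 0.0, -0.0]
contact_force: [0.2, 0.7, -2.0]
opening: 0.16
finger_force: 40.0
```

Run:
```python
from h import *
s=r.get_state();print(s['tool_pos'].round(4),s['contact_force'].round(1),s['opening'],s['eef_rot'].round(3))
snap('scene','s4')
a=cv2.imread('pics/s4.png')[100:280,220:460]
cv2.imwrite('pics/c4.png',cv2.resize(a,(720,540),interpolation=cv2.INTER_CUBIC))
```

```text
[0.5408 0.2875 0.0948] [ 0.2  0.7 -2. ] 0.1595702443155941 [ 0.737  0.676  0.    -0.   ]
```

View pics/c4.png

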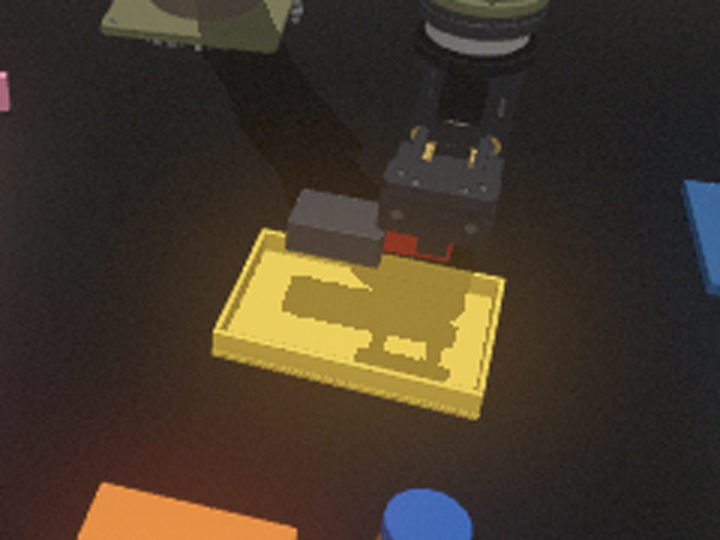

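The pack (335,228) is held level over the tray, with its outline inside the walls. Lowering it.

>>> step_arm --increments '[[[0,0,-0.5],[0,0,0]],[[0,0,-0.9],[0,0,0]],[[0,0,-0.9],[0,0,0]],[[0,0,-0.9],[0,0,0]],[[0,0,-0.9],[0,0,0]],[[0,0,-0.8],[0,0,0]],[[0,0,-0.7],[0,0,0]],[[0,0,-0.5],[0,0,0]],[[0,0,-0.4],[0,0,0]],[[0,0,0],[0,0,0]]]'

```text
clock: 11.3
tool_pos: [0.5408, 0.2855, 0.0293]
eef_rot: [0.737, 0.676, -0.0, -0.0]
contact_force: [0.7, -0.3, -1.6]
opening: 0.153
finger_force: 40.0
```

>>> step_arm --increments '[[[0,0,-0.1],[0,0,0]],[[0,0,-0.1],[0,0,0]],[[0,0,-0.1],[0,0,0]],[[0,0,-0.1],[0,0,0]],[[0,0,-0.1],[0,0,0]],[[0,0,-0.1],[0,0,0]],[[0,0,-0.05],[0,0,0]],[[0,0,0],[0,0,0]],[[0,0,0],[0,0,0]],[[0,0,0],[0,0,0]]]'

```text
clock: 12.3
tool_pos: [0.5411, 0.2857, 0.0233]
eef_rot: [0.737, 0.676, 0.0, 0.0]
contact_force: [-0.5, -0.0, -2.3]
opening: 0.157
finger_force: 40.0
```

Not touching yet (force still about -2 N), so I continue slowly.

>>> step_arm --increments '[[[0,0,-0.05],[0,0,0]],[[0,0,-0.05],[0,0,0]],[[0,0,-0.05],[0,0,0]],[[0,0,-0.05],[0,0,0]],[[0,0,0],[0,0,0]],[[0,0,0],[0,0,0]],[[0,0,0],[0,0,0]],[[0,0,0],[0,0,0]],[[0,0,0],[0,0,0]],[[0,0,0],[0,0,0]]]'

```text
clock: 13.3
tool_pos: [0.5412, 0.2859, 0.0218]
eef_rot: [0.737, 0.676, 0.0, 0.0]
contact_force: [-1.3, 0.0, 6.4]
opening: 0.153
finger_force: 40.0
```

Contact, +6 N. Releasing and retreating upward.

>>> step_arm --increments '[[[0,0,0],[0,0,0]],[[0,0,0],[0,0,0]],[[0,0,0],[0,0,0]],[[0,0,0],[0,0,0]],[[0,0,0],[0,0,0]],[[0,0,0],[0,0,0]],[[0,0,0],[0,0,0]],[[0,0,0],[0,0,0]],[[0,0,0],[0,0,0]],[[0,0,0],[0,0,0]]]' --fingers 0.45

```text
clock: 14.3
tool_pos: [0.5411, 0.2857, 0.0213]
eef_rot: [0.737, 0.676, 0.0, 0.0]
contact_force: [0.2, 0.2, -0.3]
opening: 0.449
finger_force: 0.0
```

>>> step_arm --increments '[[[0,0,0.5],[0,0,0]],[[0,0,1],[0,0,0]],[[0,0,1.5],[0,0,0]],[[0,0,2],[0,0,0]],[[0,0,2],[0,0,0]],[[0,0,2],[0,0,0]],[[0,0,2],[0,0,0]],[[0,0,2],[0,0,0]],[[0,0,1],[0,0,0]],[[0,0,0],[0,0,0]]]'

```text
clock: 15.3
tool_pos: [0.542, 0.2863, 0.1635]
eef_rot: [0.737, 0.676, 0.002, 0.0]
contact_force: [0.2, 0.7, -0.6]
opening: 0.448
finger_force: 0.0
```

Run:
```python
from h import *
snap('scene','s5')
a=cv2.imread('pics/s5.png')[100:280,100:400]
cv2.imwrite('pics/c5.png',cv2.resize(a,(800,480),interpolation=cv2.INTER_CUBIC))
```

```text
(no output)
```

View pics/c5.png

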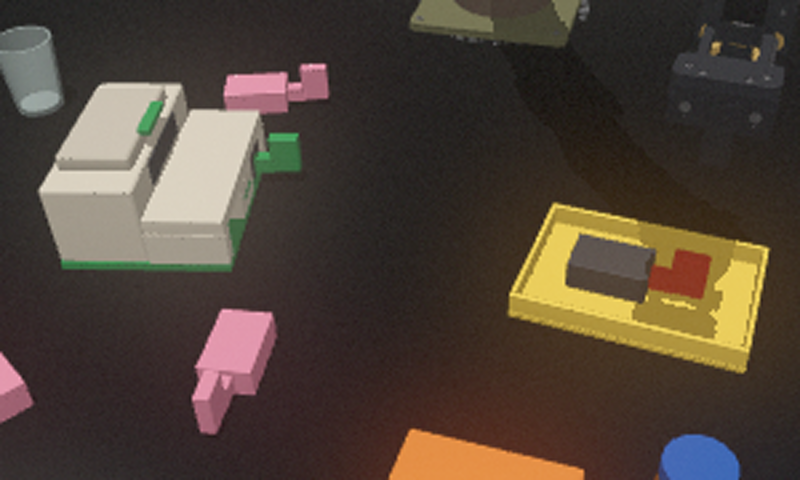

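The spent pack (610,267), with its handle at (690,272), lies flat and upright, wholly inside the tray. The green pack is still in its bay at (285,152), and the gripper is clear.

```bash
python3 -c "
from plant import r
print(r.finish_job())"
```

```text
the job is handed in; nothing more can be done
None
```

The red-handled spent pack now lies flat and right side up inside the yellow tray, the green-handled pack is still in its bay, and the job was handed in at about 15 s of the 45 s allowed.

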